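Load the ultrasonic cleaner with centrifuge inserts

TASK

Tip the steel jug over the ultrasonic cleaner so that all four plastic inserts drop out into its tank, then stand the empty jug upright again, wholly on its grey mat, and let go of it. After that, turn the cleaner's selector clockwise to the two-dot mark. Leave the box, the jar and the bottle where they are.

Things in the scene. Friction and masses are not known exactly. Their poses are not given: they have to be found in the camera images.
- jug: Steel open jug, a truncated cone: base 76 mm, rim 124 mm diameter, 78 mm tall, wall 4 mm, floor 5 mm thick, about 0.2 kg. One upright loop handle on its +y side. Origin at the centre of its underside, z up through the mouth. Starts upright on the mat with the four inserts inside; they slide out on the smooth steel when it is tipped about 105 deg or more from upright.
- jug_grip (a point): Pinch point in the upright bar of the jug's handle, 92 mm from the jug's axis along its +y, 54 mm above its underside; axes as the jug's. Bar 14 x 14 mm, from 13 to 73 mm above the underside; two 12 mm thick arms join it to the wall. Pinch it with fingers closing along the jug's x; both sides and above are free: come straight down, or leaning up to 45 deg outwards.
- jug_mouth (a point): Centre of the jug's mouth, 78 mm above its underside on its axis.
- mat: Thin grey mat, 180 x 180 mm, 3 mm thick, fixed to the bench; origin at the centre of its underside, z up, axes along its sides. The jug starts on it.
- cleaner: Ultrasonic cleaner, fixed off-white box 280 (x) x 220 (y) x 100 mm tall with an open, empty steel tank in its +x part and a flat control deck with the selector in its -x part. Origin at the centre of its underside, z up.
- tank (a point): Centre of the tank's inner floor, 30 mm above the bench, axes as the cleaner's. The tank is 130 mm (x) by 180 mm (y) inside and 70 mm deep; its rim is the cleaner's top, 100 mm above the bench.
- selector (a joint): Angle of the selector, rad: 0 = its white pointer line aims along the cleaner's -x, at a short bar mark (off); grows as it turns clockwise seen from above, to a stop at 2.2. Marks printed around it: bar at 0, one dot at 0.698, two dots at 1.396, three dots at 2.094. No springs: friction (about 0.05 N m) holds it where it is left. Starts between 0 and 0.72.
- selector_grip (a point): Grip point on the selector's upright axis, 137 mm above the bench. Black disc 56 mm across with a raised bar on top, 53 mm long, 14 mm wide, 112 to 144 mm above the bench (disc top 114 mm). The bar lies along this point's x axis, its white pointer line on the -x end; the point turns with the knob. Grasp the bar across its 14 mm width from above.
- slide_box: Bystander: closed cardboard box 85 x 100 x 35 mm; origin at the centre of its underside.
- jar: Bystander: amber jar, 60 mm diameter, 75 mm tall; origin at the centre of its underside.
- bottle: Bystander: white bottle, 64 mm diameter, 150 mm tall; origin at the centre of its underside.
- insert0: One of four alike off-white plastic inserts (tube adapters of a centrifuge): stubby cylinder 30 mm diameter, 36 mm tall, 20 g; origin at the centre of one end face, z along its axis.
- insert1: One of four alike off-white plastic inserts (tube adapters of a centrifuge): stubby cylinder 30 mm diameter, 36 mm tall, 20 g; origin at the centre of one end face, z along its axis.
- insert2: One of four alike off-white plastic inserts (tube adapters of a centrifuge): stubby cylinder 30 mm diameter, 36 mm tall, 20 g; origin at the centre of one end face, z along its axis.
- insert3: One of four alike off-white plastic inserts (tube adapters of a centrifuge): stubby cylinder 30 mm diameter, 36 mm tall, 20 g; origin at the centre of one end face, z along its axis.
There are look-alikes about, which are no part of the job. Leave any turquoise look-alike of the jug alone.

How it is judged:
By the outcome, as a careful person would: the job done as asked, in the order asked, and still so for the second after the job is handed in, with the robot touching nothing.
It also fails if it takes over 72 s, if anything falls off the work surface, if the arm or the gripper's body presses on something with over 40 N, if the wrist force passes 120 N, or if a joint passes its speed limit or range.

ROBOT

A 7-joint arm with a two-finger parallel gripper is mounted at the origin on the work surface. World frame = base frame: x ahead of the robot, y to its left, z up, the work surface at z = 0. Lengths are in mm, angles in rad, forces in N, time in s.
With the tool pointing down it reaches from about 425 to 1025 mm from the base axis. Payload 9.4 kg.
Tool frame: the origin (TCP) lies midway between the tips of the shut fingers; the grasp point (between the pads) lies 19 mm behind it; z points along the fingers, y is the line along which they close (so a half turn about z gives the same grasp; the last joint's range is limited). The gripper opens to 93 mm and grips with 3 to 60 N. Pads are 15 mm wide; open, the fingers measure 128 mm over their backs; the gripper's body (75 mm by 188 mm) begins 65 mm behind the grasp point.
Start: joints at [1.201, 0.599, -0.003, 1.599, 0.002, 0.943, -0.08], TCP at [209.25, -694.146, 218.618] pointing down, gripper open.
Joint ranges: [-2.57, 2.57], [-0.35, 1.97], [-1.29, 1.29], [0.11, 2.56], [-1.05, 4.19], [0.11, 1.86], [-2.63, 2.63]. Speed limits (rad/s): [2.22, 2.22, 3.01, 3.01, 3.14, 3.14, 3.14].

INTERFACE

Orientations are given as a 3x3 rotation matrix whose columns are the frame's x, y, z axes.
In Python, from workcell import env, optics, models gives the robot as it stands.
- The arm moves only by the shell command python3 -m creep 'ROWS' [OPENING] [FORCE]. ROWS is JSON, a list that holds one entry, the list of rows, each a list of 6 numbers: the shift along the tool's x, y, z in mm, then the turn, a rotation vector about the tool's x, y, z in degrees. A call has 1 to 5 rows; each row shifts and turns the commanded pose from where the row before left it, along the tool's axes as they then stand; what a row does not reach is not made up. A row lasts 1/12 s, in which the tool goes at most 41.7 mm and 7.16 degrees, less where a joint would pass 70% of its speed; a pose out of reach is approached as far as the arm can. A call with a gripper value outside its range is refused whole. OPENING is the finger opening in mm, from 0 to 93, set as the call begins (- or left out, the last holds). The fingers move at their own pace and stop on an object; FORCE is the grip in N (left out, the last holds). Time passes only in rows, so rows that do not move let the fingers close. It gives the time, the measured TCP pose, the force, the opening and the grip force at its end, in the units of the state.
- env.observe(): the state, without advancing time (a new reading comes with each control period).
- optics.get_image(name): name is "side" or "top"; returns (picture, depth): 384x512x3 uint8, red, green, blue; 384x512 float32, mm along the optical axis (not along the pixel's ray), 0 where there is no reading.
- optics.camera_info(name): a dict with "fovy" (degrees; the focal length in pixels is half the picture's height over the tangent of half this angle, whatever the lens; pixels are square), "cx", "cy" (the principal point, pixels), "R" (3x3) and "t" (3): a world point X has camera coordinates R X + t. Camera axes: x right, y down, z forward; pixel columns grow to the right and rows downward; lengths in mm; the calibration is good to about 2 mm. A picture is of the moment at which its call begins. camera_info takes no time and is no camera call.
- env.job_done(): hands the job in; it is judged then, once.
Trained networks look in the newest picture that a camera, given by its name, has taken for a name from the list of things; names that differ only in an ending like _2 or _b are one class to them, and where a whole thing is asked for, a point or a joint stands for the part that bears it (a point fixed in the world has none). Each returns a list of dicts, best first, with "conf" (0 to 1); they miss things now and then, are a little off and sometimes report something else, mostly with a low value. They report only what shows in the picture. A call takes as long as a camera call. They do not tell look-alikes from the thing itself.
- models.outline_of(camera, name): "region" (384x512 bool, what is visible of it) and "box" ([left, top, right, bottom] as shares, 0 to 1, of the picture: columns of its width, rows of its height, round what is visible of it).
- models.mark_of(camera, name): "position" ([column, row] as shares, 0 to 1, of the picture: columns of its width, rows of its height: a listed point, or the origin of a listed thing).
The state is a dict: "time": time; "qpos": joint angles; "joint_velocities": joint speeds; "joint_torque": joint torques, N m; "eef_pos": TCP position; "ee_rot": TCP orientation; "force": force on the tool from outside, world axes, zero at the start; "ft_torque": the same for the moment, N m; "finger_gap": finger opening in mm; "grasp_force": force on a finger pad.
Only numpy, scipy, OpenCV 4.12 (cv2) and the standard library are available. Lean on these libraries where they do the work, as an engineer would, in place of code of your own. Each camera call takes 0.05 s, during which the arm holds its last target. There are 200 camera calls.

## Working session

There is one attempt and no reset: what is moved stays moved. The work goes in short steps, Python scripts to look and compute and a shell command to move; the robot and the scene stay as the last step left them, time stands still between calls to the robot, and variables do not carry over. Pictures are saved under pics/ and viewed, at most 10 in all, crops included, and the job is handed in when it is done.

```bash
ls; mkdir -p pics
python3 - <<'E'
from workcell import env, optics, models
import cv2,numpy as np
for n in("side","top"):
    p,d=optics.get_image(n); i=optics.camera_info(n); print(n,i)
    cv2.imwrite(f"pics/{n}0.png",p[:,:,::-1]); np.savez(f"{n}0.npz",p=p,d=d)
    for m in ["jug","jug_grip","jug_mouth","mat","cleaner","tank","selector_grip","slide_box","jar","bottle","insert0"]:
        print(m,[(np.round(np.array(r["position"])*[512,384],1).tolist(),round(r["conf"],2)) for r in models.mark_of(n,m)])
s=env.observe(); print(s)
E
```

```text
pics
side {'fovy': 54.77168917561831, 'cx': 246.12545568317293, 'cy': 192.35382496669334, 'R': array([[ 0.92380275, -0.38249637, -0.01688212],
       [-0.30618608, -0.7115879 , -0.63237074],
       [ 0.2298664 ,  0.5893549 , -0.77448192]]), 't': array([-443.55264953,  345.42250531,  903.42524708])}
jug [([239.5, 223.6], 0.97), ([184.0, 173.1], 0.69), ([147.1, 220.0], 0.69), ([289.8, 303.0], 0.69), ([228.2, 134.8], 0.65)]
jug_grip [([237.9, 188.0], 0.96), ([231.6, 105.5], 0.88), ([143.8, 234.2], 0.69), ([170.0, 180.7], 0.63)]
jug_mouth [([224.0, 120.3], 0.83), ([141.5, 201.3], 0.7), ([238.6, 209.9], 0.67), ([181.1, 153.3], 0.61)]
mat [([231.0, 220.5], 0.68)]
cleaner [([287.5, 304.6], 0.7)]
tank [([314.5, 292.0], 0.67)]
selector_grip [([256.9, 277.4], 0.75)]
slide_box [([301.3, 178.9], 0.84), ([290.0, 304.0], 0.66)]
jar [([326.7, 213.5], 0.57)]
bottle [([368.8, 269.8], 0.92)]
insert0 [([244.0, 219.2], 0.6), ([237.9, 217.0], 0.42), ([234.9, 231.3], 0.37)]
top {'fovy': 51.54150665258743, 'cx': 252.96180793476285, 'cy': 195.84223418526165, 'R': array([[ 0.02424901, -0.99970292, -0.0024620
[... 989 characters left out ...]
37940340e-04, -7.04090198e-04,  2.43470325e-04, -2.51936880e-04,
        7.02093560e-05, -1.39556611e-03, -1.28787966e-04]), 'joint_torque': array([-3.99247920e-04, -7.64839339e+01,  1.49596788e+00, -2.52706897e+01,
       -5.24126308e-02,  1.05888234e-02,  8.22462653e-05]), 'eef_pos': array([ 209.28380597, -694.12210523,  218.60848398]), 'ee_rot': array([[ 9.57421136e-01,  2.88694939e-01, -4.03039067e-05],
       [ 2.88694940e-01, -9.57421136e-01,  2.32315740e-05],
       [-3.18809743e-05, -3.38779339e-05, -9.99999999e-01]]), 'force': array([ 1.02344364, -0.07989455,  0.09422734]), 'ft_torque': array([0.02758462, 0.04180634, 0.04552549]), 'grasp_force': 0.0, 'finger_gap': 93.35341912015242}
```

View pictures.

View pics/side0.png

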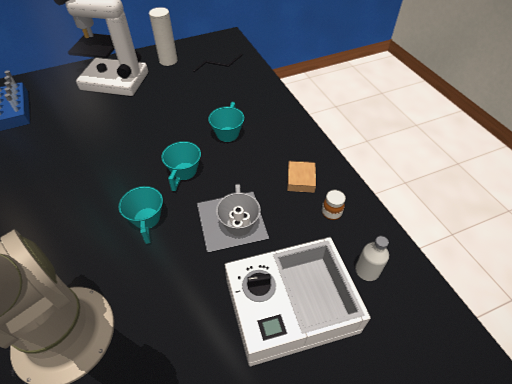

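View pics/top0.png

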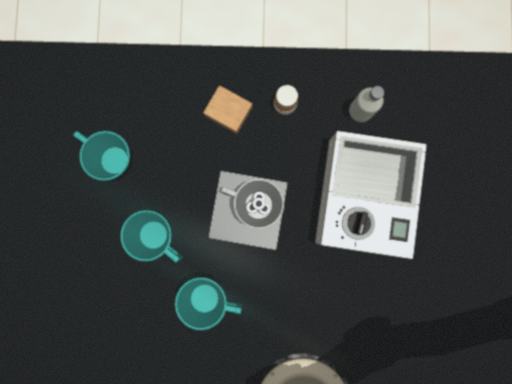

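The side picture shows the steel jug at (239,213) with its handle at (238,188), the cleaner at (295,300) and the selector at (258,283). In the top picture the steel jug is at (258,203) on the mat, with its handle at (228,191). The selector is at (358,223) and the tank at (375,170).

Things that could be taken for the jug, by top pixel, are turquoise at (104,156), (146,236) and (200,303), and steel at (258,203). I choose the steel one.

```bash
cat > h.py <<'E'
import numpy as np, cv2
from workcell import env, optics, models
def cloud(n,d):
    i=optics.camera_info(n); f=192/np.tan(np.radians(i["fovy"]/2))
    v,u=np.mgrid[:384,:512]
    c=np.stack([(u-i["cx"])/f*d,(v-i["cy"])/f*d,d],-1)
    w=(c-i["t"])@i["R"]; w[d<=0]=np.nan
    return w
def proj(n,X):
    i=optics.camera_info(n); f=192/np.tan(np.radians(i["fovy"]/2))
    c=i["R"]@np.asarray(X,float)+i["t"]; return np.array([i["cx"]+f*c[0]/c[2],i["cy"]+f*c[1]/c[2]])
def tri(pt,ps):
    A=[];b=[]
    for n,p in(("top",pt),("side",ps)):
        i=optics.camera_info(n); f=192/np.tan(np.radians(i["fovy"]/2))
        for k,(q,c0) in enumerate(zip(p,(i["cx"],i["cy"]))):
            r=(q-c0)/f; A.append(i["R"][k]-r*i["R"][2]); b.append(r*i["t"][2]-i["t"][k])
    X,res,_,_=np.linalg.lstsq(np.array(A),np.array(b),rcond=None); return X,np.sqrt(res)
E
python3 - <<'E'
from h import *
from scipy.optimize import least_squares
np.set_printoptions(precision=1,suppress=True)
for nm,a,b in [("grip",(224.5,190.9),(237.9,188)),("mouth",(259.3,201.9),(238.6,209.9)),("jug",(255.1,205.3),(239.5,223.6)),("mat",(250.1,208.8),(231,220.5)),("clean",(362.5,198.7),(287.5,304.6)),("tank",(365.3,172),(314.5,292)),("sel",(365.9,222.9),(256.9,277.4)),("box",(228.5,110.1),(301.3,178.9)),("jar",(286.1,104.3),(326.7,213.5)),("bottle",(358.2,114.4),(368.8,269.8))]:
    print(nm,*tri(a,b))
for n in("top","side"):
    z=np.load(n+"0.npz"); p=z["p"];w=cloud(n,z["d"]); np.save(n+"w.npy",w)
    X,Y,Z=w[...,0],w[...,1],w[...,2]
    print(n,"bench z",np.nanmedian(Z[(abs(X-350)<30)&(abs(Y+50)<300)]))
    j=tri((259.3,201.9),(238.6,209.9))[0]
    m=(np.hypot(X-j[0],Y-j[1])<120)&(Z>74)&(Z<90); P=w[m]
    print("rim pts",len(P),P[:,2].mean())
    r=least_squares(lambda q:np.hypot(P[:,0]-q[0],P[:,1]-q[1])-60,j[:2],loss="soft_l1",f_scale=2)
    print("rim centre",r.x, np.percentile(abs(r.fun),[50,90]))
    h=P[np.hypot(P[:,0]-r.x[0],P[:,1]-r.x[1])>78]
    m2=(np.hypot(X-r.x[0],Y-r.x[1])<110)&(np.hypot(X-r.x[0],Y-r.x[1])>80)&(Z>60)&(Z<85);h=w[m2]
    print("handle",len(h),h.mean(0),h.min(0),h.max(0),"dir",np.degrees(np.arctan2(*(h.mean(0)[:2]-r.x)[::-1])))
    # cleaner top
    m=(Z>94)&(Z<106)&(p.min(-1)>120)&(abs(X-480)<250)&(abs(Y+300)<250)
    nn,l,st,_=cv2.connectedComponentsWithStats(m.astype(np.uint8)); k=1+st[1:,4].argmax(); P=w[l==k]
    print("cleaner rect",P[:,2].mean(),cv2.minAreaRect(P[:,:2].astype(np.float32)))
    m=(Z>120)&(Z<160)&(abs(X-450)<150)&(abs(Y+300)<70)
    P=w[m]; print("bar",len(P),P.mean(0) if len(P) else 0,cv2.minAreaRect(P[:,:2].astype(np.float32)) if len(P) else 0)
    g=p.astype(int); m=(Z<10)&(Z>-8)&(g.min(-1)>60)&(g.max(-1)-g.min(-1)<25)&(np.hypot(X-j[0],Y-j[1])<200)
    P=w[m]; print("mat",len(P),P[:,2].mean(),cv2.minAreaRect(P[:,:2].astype(np.float32)))
E
```

```text
grip [541.7 210.7  67.2] [0.7]
mouth [512.7 123.9  81.9] [3.1]
jug [512.2 133.    1.8] [2.3]
mat [496.9 147.3   9.1] [5.5]
clean [ 532.9 -148.7   10.7] [2.3]
tank [ 603.3 -151.5   28.9] [0.6]
sel [ 464.6 -116.6  155.7] [5.4]
box [763.1 211.7   8.1] [3.]
jar [775.6  59.    8.5] [13.1]
bottle [ 770.6 -142.2    1. ] [10.2]
top bench z 0.03223897654560504
rim pts 512 79.34337431389707
rim centre [512.8 128.1] [ 2.8 50. ]
handle 37 [544.4 210.8  75. ] [537.8 201.8  61.3] [552.7 219.2  79.9] dir 69.09824142299587
cleaner rect 100.52371332420974 ((541.5548095703125, -151.37881469726562), (220.47500610351562, 280.35107421875), 82.65489959716797)
bar 0 0 0
mat 3153 2.923228560782299 ((491.65203857421875, 103.05587005615234), (304.9610900878906, 219.03414916992188), 88.84429931640625)
side bench z 0.37729091942179316
rim pts 374 79.12970959566306
rim centre [510.1 126.5] [ 2.5 49.4]
handle 26 [542.9 209.3  74. ] [535.3 201.2  61.6] [550.2 218.4  78.9] dir 68.36035181908518
cleaner rect 100.44348248008349 ((539.311279296875, -151.1229248046875), (221.2032470703125, 279.65966796875), 82.8156967163086)
bar 0 0 0
mat 1826 2.9234907081418884 ((514.7440795898438, 125.5467758178711), (260.3642883300781, 299.24114990234375), 9.377998352050781)
```

Run:
```python
import cv2,numpy as np
a=cv2.imread("pics/top0.png")[160:260,200:440]; a=cv2.resize(a,None,fx=3,fy=3,interpolation=2)
b=cv2.imread("pics/side0.png")[175:300,190:310]; b=cv2.resize(b,None,fx=2.4,fy=2.4,interpolation=2)
c=np.zeros((600,720,3),np.uint8); c[:300]=a; c[300:600,:288]=b
t=cv2.imread("pics/top0.png")[195:250,320:400]; t=cv2.resize(t,None,fx=5,fy=5,interpolation=2); c[300:575,300:700]=t
cv2.imwrite("pics/crop0.png",c)
```

```text
(no output)
```

View pics/crop0.png

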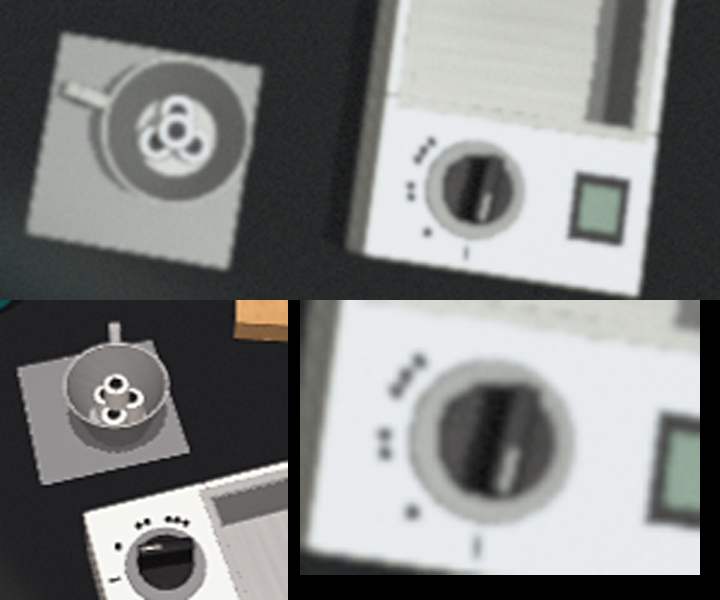

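The crop confirms the steel jug: handle at upper left, four inserts inside, on the grey mat. The knob's pointer is near the bar mark. I'm finishing the knob and mat measurements and starting the approach, logging joint states as it goes.

```bash
cat > log.py <<'E'
from workcell import env
import json,numpy as np
s=env.observe(); open("log.jsonl","a").write(json.dumps({k:np.asarray(s[k]).tolist() for k in("time","qpos","eef_pos","ee_rot")})+"\n")
np.set_printoptions(precision=3,suppress=True); print(s["time"],s["qpos"],s["eef_pos"],s["force"])
E
python3 log.py
R='x'; python3 -m creep '[[[32,-22,-7,0,0,0],[32,-22,-7,0,0,0],[32,-22,-7,0,0,0],[32,-22,-7,0,0,0],[32,-22,-7,0,0,0]]]' && python3 log.py
python3 -m creep '[[[32,-22,-7,0,0,0],[32,-22,-7,0,0,0],[32,-22,-7,0,0,0],[32,-22,-7,0,0,0],[32,-22,-7,0,0,0]]]' >/dev/null; python3 log.py
python3 -m creep '[[[32,-22,-7,0,0,0],[32,-22,-7,0,0,0],[32,-22,-7,0,0,0],[32,-22,-7,0,0,0],[32,-22,-7,0,0,0]]]' >/dev/null; python3 log.py
```

```text
1.2 [ 1.201  0.599 -0.003  1.599  0.002  0.943 -0.08 ] [ 209.284 -694.122  218.608] [ 1.023 -0.08   0.094]
time: 1.62
eef_pos: [331.6, -541.2, 254.0]
ee_rot: [[0.957, 0.288, 0.0], [0.288, -0.957, -0.0], [0.0, 0.0, -1.0]]
force: [0.6, -0.1, 0.0]
finger_gap: 93.1
grasp_force: 0.0
1.6167 [ 0.941  0.453 -0.013  1.779  0.007  0.909 -0.354] [ 331.598 -541.165  254.044] [ 0.554 -0.101  0.001]
2.0333 [ 0.647  0.373 -0.044  1.819  0.02   0.95  -0.684] [ 453.048 -389.544  289.224] [ 0.781 -0.71   0.338]
2.45 [ 0.361  0.376 -0.084  1.719  0.036  1.048 -1.013] [ 574.468 -237.981  324.238] [ 0.366 -0.668 -0.419]
```

Run:
```python
from h import *
from scipy.optimize import least_squares
np.set_printoptions(precision=1,suppress=True)
for n in("top","side"):
    z=np.load(n+"0.npz"); p=z["p"].astype(int);w=np.load(n+"w.npy"); X,Y,Z=w[...,0],w[...,1],w[...,2]
    m=(Z>118)&(Z<155)&(np.hypot(X-455,Y+120)<60); P=w[m]
    print(n,"bar",len(P),np.median(P,0),Z[m].max())
    P=P[P[:,2]>138]; r=cv2.minAreaRect(P[:,:2].astype(np.float32)); print(len(P),r)
    b=m&(Z>135)&(p.min(-1)>130); print("line px",w[b].mean(0) if b.any() else None,b.sum())
    m=(Z>107)&(Z<118)&(np.hypot(X-455,Y+120)<60);P=w[m]; print("disc",len(P),cv2.minEnclosingCircle(P[:,:2].astype(np.float32)))
    g=p; m=(Z<12)&(Z>-8)&(g.min(-1)>75)&(g.max(-1)-g.min(-1)<25)&(np.hypot(X-500,Y-140)<150)
    nn,l,st,_=cv2.connectedComponentsWithStats(m.astype(np.uint8)); k=1+st[1:,4].argmax(); P=w[l==k]
    print("mat",len(P),cv2.minAreaRect(P[:,:2].astype(np.float32)))
    d=np.hypot(X-512,Y-128); m=(Z>76)&(Z<84)&(d<70); P=w[m]
    r=least_squares(lambda q:np.hypot(P[:,0]-q[0],P[:,1]-q[1])-60,[512,128],loss="soft_l1",f_scale=1)
    print("rim",r.x,np.percentile(abs(r.fun),[50,90]),P[:,2].mean())
```

```text
top bar 198 [ 470.3 -109.8  142.5] 148.1356106706263
149 ((469.6860656738281, -112.00650024414062), (14.239851951599121, 52.873111724853516), 75.72411346435547)
line px [ 455.5 -110.   144.3] 14
disc 367 ((469.4484558105469, -111.58949279785156), 39.5168342590332)
mat 2801 ((498.85833740234375, 151.97268676757812), (187.18106079101562, 185.94158935546875), 81.31488037109375)
rim [512.4 126.9] [ 2.3 50.8] 80.05614746293504
side bar 239 [ 466.9 -115.7  141.7] 147.11746325371175
147 ((467.7596130371094, -112.54680633544922), (14.51874828338623, 52.24545669555664), 77.96409606933594)
line px [ 457.8 -108.6  144.4] 9
disc 337 ((467.4607238769531, -112.65550994873047), 39.23149871826172)
mat 1651 ((496.51593017578125, 159.96963500976562), (193.22264099121094, 182.1593017578125), 81.77360534667969)
rim [510. 126.] [ 1.9 50.3] 79.95490997343835
```

```bash
python3 -m creep '[[[10,-38,3,0,0,0],[10,-38,3,0,0,0],[10,-38,3,0,0,0],[10,-38,3,0,0,0]]]' >/dev/null; python3 log.py
python3 -m creep '[[[10,-38,3,0,0,0],[10,-38,3,0,0,0],[10,-38,3,0,0,0],[10,-38,3,0,0,0]]]' >/dev/null; python3 log.py
python3 -m creep '[[[10,-38,3,0,0,0],[10,-38,3,0,0,0],[10,-38,3,0,0,0],[10,-38,3,0,0,0]]]' >/dev/null; python3 log.py
python3 -m creep '[[[0,0,0,0,0,-6.5],[0,0,0,0,0,-6.5],[0,0,0,0,0,-6.5],[0,0,0,0,0,-6.5]]]' >/dev/null; python3 log.py
python3 -m creep '[[[0,0,0,0,0,-6.5],[0,0,0,0,0,-6.5],[0,0,0,0,0,-6.5],[0,0,0,0,0,-6.5]]]' ; python3 log.py
python3 -m creep '[[[0,0,0,0,-6,0],[0,0,0,0,-6,0],[0,0,0,0,-6,0]]]' ; python3 log.py
cat > fk.py <<'E'
import numpy as np,json
from scipy.spatial.transform import Rotation as R
from scipy.optimize import least_squares
rz=lambda t:R.from_euler('z',t).as_matrix(); ry=lambda t:R.from_euler('y',t).as_matrix()
def fk(q,p,s=(-1,-1,-1,-1)):
    o,d1,a,e,e2,b,f,c,o7,g,e0=p; s3,s5,s7,_=s
    M=rz(-q[0]+o); x=np.array([0,0,d1])+M@[e0,0,0]; M=M@ry(q[1]); x=x+M@[0,0,a]; M=M@rz(s3*q[2]); x=x+M@[e,0,0]
    M=M@ry(q[3]); x=x+M@[e2,g,b]; M=M@rz(s5*q[4])@ry(q[5]); x=x+M@[f,0,c]; M=M@rz(s7*q[6]+o7)
    return x,M
def load(): return [json.loads(l) for l in open("log.jsonl")]
def fit():
    L=load(); best=None
    for s3 in(1,-1):
     for s5 in(1,-1):
      for s7 in(1,-1):
       for o7 in (0,np.pi/2,np.pi,-np.pi/2):
        def res(p):
            out=list(1e-3*(np.array(p)-p0)[[3,4,6,9,10]])
            for l in L:
                x,M=fk(l["qpos"],p,(s3,s5,s7,0)); out+=list(x-l["eef_pos"])+list(300*(M-np.array(l["ee_rot"])).ravel())
            return np.array(out)
        p0=np.array([-.077,350,450,0,0,450,0,300,o7,0,0.])
        r=least_squares(res,p0,x_scale=[.1]+[100]*7+[.1,100,100])
        if best is None or r.cost<best[0]: best=(r.cost,r.x,(s3,s5,s7,0),abs(r.fun).max())
    return best
if __name__=="__main__":
    np.set_printoptions(precision=3,suppress=True); b=fit(); print(b); json.dump([b[1].tolist(),b[2]],open("fk.json","w"))
E
python3 fk.py
```

```text
2.7833 [ 0.14   0.324 -0.131  1.837  0.05   0.984 -1.29 ] [567.707 -80.733 311.612] [ 0.794 -0.046 -0.113]
3.1167 [-0.1    0.329 -0.18   1.863  0.071  0.955 -1.59 ] [562.041  76.305 299.775] [ 1.341  0.025 -0.121]
3.45 [-0.34   0.39  -0.212  1.8    0.098  0.962 -1.871] [556.504 233.446 287.721] [ 0.399 -0.304 -0.157]
3.7833 [-0.259  0.399 -0.324  1.795  0.15   0.971 -1.462] [556.696 232.051 287.596] [ 0.794 -0.599  0.475]
time: 4.12
eef_pos: [556.8, 231.5, 287.7]
ee_rot: [[0.357, 0.934, 0.0], [0.934, -0.357, -0.0], [0.0, 0.0, -1.0]]
force: [0.5, 0.8, -0.4]
finger_gap: 92.9
grasp_force: 0.0
4.1167 [-0.18   0.412 -0.436  1.791  0.204  0.984 -1.063] [556.848 231.519 287.694] [ 0.508  0.838 -0.367]
time: 4.37
eef_pos: [557.5, 230.6, 288.9]
ee_rot: [[0.347, 0.931, -0.112], [0.884, -0.364, -0.292], [-0.313, 0.002, -0.95]]
force: [0.9, 0.2, -0.5]
finger_gap: 92.9
grasp_force: 0.0
4.3667 [-0.359  0.518 -0.357  1.636  0.338  1.318 -1.205] [557.525 230.621 288.899] [ 0.864  0.156 -0.48 ]
(np.float64(56.7079048569646), array([ -0.027, 308.765, 660.54 ,  -5.475,  24.573, 450.003,   0.659,
       353.7  ,   1.544, -39.431,   5.541]), (-1, -1, -1, 0), np.float64(5.6612146607442355))
```

```bash
cat > plan.py <<'E'
from fk import *
p,s=json.load(open("fk.json"))
lo=np.array([-2.57,-.35,-1.29,.11,-1.05,.11,-2.63])+.05; hi=np.array([2.57,1.97,1.29,2.56,4.19,1.86,2.63])-.05
def ik(x,M,q0):
    def f(q):
        X,N=fk(q,p,s); return np.r_[X-x,200*(N-M).ravel(),1*(q-q0)]
    r=least_squares(f,np.clip(q0,lo,hi),bounds=(lo,hi)); X,N=fk(r.x,p,s)
    return r.x,np.linalg.norm(X-x)+200*np.linalg.norm(N-M)
def tool(phi,lam,th,base=None):
    """tool rot with jug +y azimuth phi, lean lam outward, tipped th; grasp rel offsets (all deg)"""
    c,sn=np.cos(np.radians(phi)),np.sin(np.radians(phi))
    y=np.array([sn,-c,0]); M0=np.column_stack([[c,sn,0],y,[0,0,-1]])
    J0=np.column_stack([y,[c,sn,0],[0,0,1]])
    Rt=R.from_rotvec(np.radians(th)*y).as_matrix()
    return Rt@M0@ry(-np.radians(lam)),Rt@J0
def tcp_from_lip(lip,phi,lam,th):
    M,J=tool(phi,lam,th); grip=np.array(lip)+J@np.array([0,154,-24]); return grip+19*M[:,2],M,grip
E
python3 - <<'E'
from plan import *
np.set_printoptions(precision=2,suppress=True)
q=np.array([-.359,.518,-.357,1.636,.338,1.318,-1.2])
ya=np.radians(-7.3); cx=np.array([np.cos(ya),np.sin(ya)])
tank=np.array([540.5,-151.2])+65*cx   # check below
print("tank guess",tank)
G=np.array([544.3,211.2,57]); 
for lam in(0,15,30,45):
    M,_=tool(68.7,lam,0); g=ik(G+19*M[:,2],M,q); print("grasp",lam,g)
    for phi in range(-180,180,20):
        for th in (110,125):
            u=-np.array([np.cos(np.radians(phi)),np.sin(np.radians(phi))])
            x,M,gr=tcp_from_lip([*(tank-25*u),135],phi,lam,th); b=min((ik(x,M,q0) for q0 in(g[0],g[0]+[.5,0,.3,0,1.3,0,1],g[0]+[.5,0,-.3,0,-1.3,0,-1],np.array([.2,.2,0,1.6,1.5,1,0]))),key=lambda t:t[1])
            if b[1]<8: print(lam,phi,th,b[0],round(b[1],1))
E
```

```text
tank guess [ 604.97 -159.46]
grasp 0 (array([-0.26,  0.71, -0.3 ,  2.03,  0.45,  0.46, -1.28]), np.float64(0.009598657693464133))
0 -120 110 [-0.54  1.25  0.57  1.56  0.83  1.81  2.21] 0.0
0 -120 125 [-0.64  1.49  0.8   1.51  0.79  1.81  2.35] 0.0
0 -100 110 [-0.48  1.13  0.27  1.8   1.12  1.81  1.87] 0.0
0 -100 125 [-0.63  1.35  0.51  1.74  1.06  1.81  1.92] 0.0
0 -80 110 [-0.46  1.1   0.13  2.04  1.38  1.81  1.57] 0.0
0 -80 125 [-0.62  1.31  0.36  1.98  1.27  1.81  1.53] 0.0
0 -60 110 [-0.52  1.15  0.22  2.28  1.64  1.75  1.24] 0.0
0 -60 125 [-0.63  1.37  0.36  2.21  1.46  1.81  1.11] 0.0
0 -40 110 [-0.69  1.46  0.68  2.49  1.98  1.56  0.62] 0.0
0 -40 125 [-0.72  1.63  0.62  2.39  1.64  1.66  0.57] 0.0
0 -20 125 [-0.59  1.9   0.82  2.49  1.74  1.81 -0.03] 0.0
0 60 110 [ 1.39  1.5  -1.24  1.92 -0.83  0.87  0.85] 0.0
0 60 125 [ 1.41  1.68 -1.24  1.86 -0.83  1.04  0.9 ] 0.0
0 80 110 [ 1.27  1.5  -1.24  1.68 -0.58  1.22  0.5 ] 0.0
0 80 125 [ 1.28  1.65 -1.24  1.63 -0.66  1.36  0.55] 0.0
0 100 110 [ 1.07  1.41 -1.07  1.46 -0.59  1.65  0.44] 0.0
0 100 125 [ 1.12  1.63 -1.24  1.4  -0.6   
[... 2683 characters left out ...]
5 -60 110 [-0.28  0.57 -0.1   2.28  1.63  1.15  1.87] 0.0
45 -60 125 [-0.47  0.78 -0.03  2.35  1.63  1.42  1.56] 0.0
45 -40 110 [-0.3   0.55  0.09  2.48  2.21  1.03  1.61] 0.0
45 20 110 [ 0.71  0.55 -0.19  2.4   4.14  0.93  1.41] 0.1
45 40 110 [ 1.42  0.9  -1.24  2.16 -1.    0.26  0.63] 4.3
45 60 110 [ 1.37  0.99 -1.24  1.93 -0.36  0.65  0.18] 0.0
45 60 125 [ 1.46  1.19 -1.24  1.92 -0.49  0.74  0.41] 0.0
45 80 110 [ 1.24  1.02 -1.16  1.7  -0.25  1.07  0.23] 0.0
45 80 125 [ 1.29  1.2  -1.17  1.64 -0.34  1.19  0.33] 0.0
45 100 110 [ 1.01  0.99 -0.92  1.48 -0.29  1.47  0.45] 0.0
45 100 125 [ 1.05  1.16 -0.95  1.38 -0.36  1.62  0.45] 0.0
45 120 110 [ 0.94  1.15 -1.17  1.3  -0.01  1.77  0.34] 0.0
```

```bash
python3 -m creep '[[[0,0,0,0,-6,0],[0,0,0,0,-6,0],[0,0,0,0,-6,0],[0,0,0,0,-6,0],[0,0,0,0,0,0]]]' 50 ; python3 log.py
cat > to.py <<'E'
import sys,numpy as np
from workcell import env
np.set_printoptions(precision=1,suppress=True)
s=env.observe(); M=s["ee_rot"]; t=np.array(eval(sys.argv[1]),float)  # target of grasp point
g=s["eef_pos"]-19*M[:,2]; back=float(sys.argv[2]) if len(sys.argv)>2 else 0
print("grasp pt",g,"tool-frame shift to",back,"mm back:",M.T@(t-g)-[0,0,back])
E
python3 to.py "[544.3,211.2,57]" 90
```

```text
time: 4.78
eef_pos: [555.7, 234.3, 283.9]
ee_rot: [[0.261, 0.934, -0.245], [0.69, -0.358, -0.629], [-0.675, -0.004, -0.738]]
force: [-0.8, -0.4, -0.7]
finger_gap: 64.0
grasp_force: 0.0
4.7833 [-0.531  0.704 -0.272  1.464  0.441  1.709 -1.271] [555.746 234.315 283.923] [-0.805 -0.357 -0.738]
grasp pt [560.4 246.3 297.9] tool-frame shift to 90.0 mm back: [134.2  -1.4 113.8]
```

```bash
python3 -m creep '[[[27,0,23,0,0,0],[27,0,23,0,0,0],[27,0,23,0,0,0],[27,0,23,0,0,0],[27,0,23,0,0,0]]]' >/dev/null
python3 -m creep '[[[0,-1,0,0,0,0],[0,0,0,0,0,0]]]'; python3 log.py
python3 to.py "[544.3,211.2,57]" 0
python3 - <<'E'
from h import *
a=[]
for n in("top","side"):
    p,d=optics.get_image(n); u=proj(n,[544,211,60]).astype(int); c=p[u[1]-60:u[1]+60,u[0]-60:u[0]+60]; a.append(cv2.resize(c,(400,400),interpolation=2))
cv2.imwrite("pics/pre.png",np.hstack(a)[:,:,::-1])
E
```

```text
time: 5.37
eef_pos: [563.8, 253.0, 111.5]
ee_rot: [[0.268, 0.932, -0.244], [0.693, -0.362, -0.624], [-0.67, -0.002, -0.743]]
force: [0.6, 0.2, 0.5]
finger_gap: 50.2
grasp_force: 0.0
5.3667 [-0.55   0.896 -0.262  1.519  0.474  1.483 -1.384] [563.803 253.018 111.47 ] [0.587 0.195 0.486]
grasp pt [568.4 264.9 125.6] tool-frame shift to 0.0 mm back: [ 2.3 -2.9 90.3]
```

View pics/pre.png

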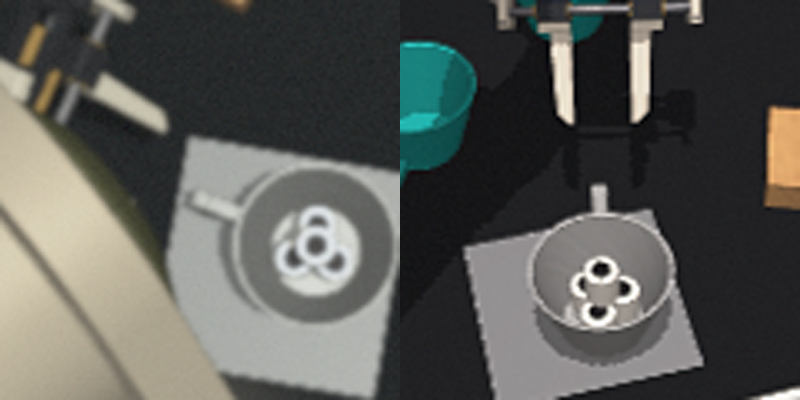

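The fingers (side view, columns 565 and 640) straddle the line of the handle bar at (599,198). I'm advancing and gripping.

```bash
python3 -m creep '[[[0.5,-0.5,18,0,0,0],[0.5,-0.5,18,0,0,0],[0.5,-0.5,18,0,0,0],[0.5,-0.5,18,0,0,0],[0,-0.5,18,0,0,0]]]'
python3 -m creep '[[[0,0,0,0,0,0],[0,0,0,0,0,0],[0,0,0,0,0,0],[0,0,0,0,0,0],[0,0,0,0,0,0]]]' 0 60
python3 -m creep '[[[0,0,0,0,0,0],[0,0,0,0,0,0],[0,0,0,0,0,0]]]'
python3 log.py; python3 to.py "[544.3,211.2,57]" 0
```

```text
time: 5.88
eef_pos: [542.0, 200.0, 46.0]
ee_rot: [[0.272, 0.932, -0.239], [0.695, -0.363, -0.621], [-0.666, 0.003, -0.746]]
force: [0.1, -0.8, -0.7]
finger_gap: 50.0
grasp_force: 0.0
time: 6.3
eef_pos: [541.4, 201.0, 44.6]
ee_rot: [[0.27, 0.932, -0.241], [0.694, -0.362, -0.623], [-0.668, 0.001, -0.745]]
force: [-0.4, 0.2, -0.2]
finger_gap: 20.9
grasp_force: 0.0
time: 6.55
eef_pos: [541.0, 200.7, 44.0]
ee_rot: [[0.269, 0.932, -0.242], [0.693, -0.362, -0.623], [-0.668, 0.0, -0.744]]
force: [1.6, 3.2, 4.9]
finger_gap: 13.6
grasp_force: 60.0
6.55 [-0.514  0.933 -0.249  1.663  0.522  1.313 -1.439] [540.966 200.66   44.023] [1.57  3.179 4.906]
grasp pt [545.6 212.5  58.2] tool-frame shift to 0.0 mm back: [-0.5 -0.7  2. ]
```

```bash
python3 -m creep '[[[-27,0,-30,0,0,0],[-27,0,-30,0,0,0],[-27,0,-30,0,0,0],[-27,0,-30,0,0,0],[-27,0,-30,0,0,0]]]' ; python3 log.py
python3 -m creep '[[[-14,0,-16,0,0,0],[0,0,0,0,0,0]]]'; python3 log.py; python3 fk.py
python3 - <<'E'
from plan import *
np.set_printoptions(precision=2,suppress=True)
for n in("top","side"):
    w=np.load(n+"w.npy"); ya=np.radians(-7.3); C=np.array([540.5,-151.2])
    L=(w[...,:2]-C)@np.array([[np.cos(ya),-np.sin(ya)],[np.sin(ya),np.cos(ya)]]); Z=w[...,2]
    m=(abs(L[...,0])<135)&(abs(L[...,1])<105)&(Z<92)&(Z>35); print(n,"tank wall local pct",np.percentile(L[m],[1,99],axis=0).tolist())
    m=(abs(L[...,0])<135)&(abs(L[...,1])<105)&(abs(Z-30)<4); print("floor",np.percentile(L[m],[1,99],axis=0).tolist(),np.median(Z[m]))
L=load(); q=np.array(L[-1]["qpos"]); x0=np.array(L[-1]["eef_pos"]); M0=np.array(L[-1]["ee_rot"])
from scipy.spatial.transform import Slerp
grip0=x0-19*M0[:,2]; grip1=np.array([606,-167,285]); lam=42
for phi1 in (85,97,110):
  q=np.array(L[-1]["qpos"]); print("phi",phi1)
  for k in range(0,13):
    t=min(k/5,1); th=max(0,(k-3)/9*125); phi=68.7+(phi1-68.7)*t
    M,J=tool(phi,lam,th); g=grip0+(grip1-grip0)*t
    q,e=ik(g+19*M[:,2],M,q); print(k,round(th),q,round(e,1))
E
```

```text
time: 6.97
eef_pos: [540.5, 199.9, 246.7]
ee_rot: [[0.269, 0.932, -0.243], [0.693, -0.362, -0.623], [-0.669, -0.001, -0.743]]
force: [0.5, 1.7, -2.6]
finger_gap: 13.7
grasp_force: 60.0
6.9667 [-0.499  0.695 -0.272  1.583  0.453  1.596 -1.3  ] [540.526 199.925 246.746] [ 0.504  1.738 -2.553]
time: 7.13
eef_pos: [542.1, 201.3, 271.1]
ee_rot: [[0.273, 0.932, -0.238], [0.696, -0.362, -0.62], [-0.664, 0.004, -0.747]]
force: [1.5, -0.1, -2.0]
finger_gap: 13.8
grasp_force: 60.0
7.1333 [-0.499  0.67  -0.273  1.562  0.449  1.63  -1.284] [542.14  201.278 271.117] [ 1.454 -0.089 -2.037]
(np.float64(85.30807992416393), array([ -0.004, 288.412, 651.993,  -2.176,   4.111, 443.6  ,   3.099,
       343.672,   1.567, -53.104,  -0.102]), (-1, -1, -1, 0), np.float64(6.318929502408764))
top tank wall local pct [[-1.251176859388369, -90.35512034698046], [120.56398149170914, 76.97303411941148]]
floor [[1.7839487684909714, -88.6528233757307], [119.07879590491015, 73.4803570109115]] 31.038809771276227
side tank wall local pct [[-0.2132596015632211, -76.64273590570937], [119.11134781993533, 90.54251084055598
[... 1503 characters left out ...]
.0
phi 110
0 0 [-0.5   0.67 -0.27  1.56  0.45  1.63 -1.28] 0.0
1 0 [-0.43  0.61 -0.28  1.69  0.57  1.53 -1.16] 0.0
2 0 [-0.34  0.56 -0.28  1.81  0.69  1.4  -1.04] 0.0
3 0 [-0.25  0.51 -0.27  1.91  0.83  1.26 -0.93] 0.0
4 14 [ 0.02  0.41 -0.32  1.95  0.76  0.99 -0.56] 0.0
5 28 [ 0.38  0.41 -0.44  1.88  0.54  0.88 -0.02] 0.0
6 42 [ 0.56  0.47 -0.56  1.77  0.3   0.98  0.23] 0.0
7 56 [ 0.69  0.55 -0.64  1.67  0.12  1.12  0.39] 0.0
8 69 [ 0.78  0.66 -0.7   1.58 -0.01  1.27  0.49] 0.0
9 83 [ 0.83  0.77 -0.75  1.5  -0.13  1.41  0.54] 0.0
10 97 [ 0.87  0.88 -0.78  1.43 -0.23  1.54  0.56] 0.0
11 111 [ 0.9   1.   -0.81  1.39 -0.34  1.66  0.56] 0.0
12 125 [ 0.92  1.11 -0.84  1.36 -0.45  1.75  0.55] 0.0
```

```bash
python3 -m creep '[[[-10,8,9,0,0,0],[-21,15.5,18.5,0,0,0],[-21,15.5,18.5,0,0,0],[-21,15.5,18.5,0,0,0],[-21,15.5,18.5,0,0,0]]]' >/dev/null
python3 -m creep '[[[-21,15.5,18.5,0,0,0],[-21,15.5,18.5,0,0,0],[-21,15.5,18.5,0,0,0],[-21,15.5,18.5,0,0,0],[-21,15.5,18.5,0,0,0]]]' >/dev/null
python3 -m creep '[[[-21,15.5,18.5,0,0,0],[-21,15.5,18.5,0,0,0],[-10,8,9,0,0,0],[0,0,0,0,0,0]]]'; python3 log.py
python3 - <<'E'
from h import *
from scipy.spatial.transform import Rotation as R
np.set_printoptions(precision=2,suppress=True)
s=env.observe(); M=s["ee_rot"]; print("grip",s["eef_pos"]-19*M[:,2],"up in tool",M[2])
a=[]
for n in("top","side"):
    p,d=optics.get_image(n); np.savez(n+"1.npz",p=p,d=d); a.append(cv2.resize(p,(400,300),interpolation=3))
    w=cloud(n,d); g=s["eef_pos"]-19*M[:,2]
cv2.imwrite("pics/carry.png",np.hstack(a)[:,:,::-1])
E
```

```text
time: 8.3
eef_pos: [591.8, -184.9, 268.7]
ee_rot: [[0.271, 0.93, -0.248], [0.689, -0.368, -0.624], [-0.672, -0.002, -0.741]]
force: [-0.3, -0.1, -2.4]
finger_gap: 13.5
grasp_force: 60.0
8.3 [-0.025  0.583 -0.152  1.746  0.715  1.345 -0.905] [ 591.817 -184.872  268.7  ] [-0.33  -0.057 -2.378]
grip [ 596.54 -173.01  282.78] up in tool [-0.67 -0.   -0.74]
```

View pics/carry.png

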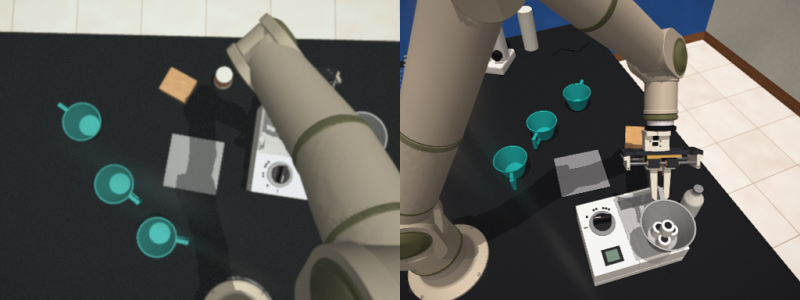

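The mat is empty, and the jug hangs upright over the tank (side view at 668,225) with the inserts still in it. Next I adjust, yaw and tip.

```bash
python3 -m creep '[[[13,-3,-12,0,0,0],[13,-3,-12,0,0,0],[0,0,0,-4.2,0,-4.7],[0,0,0,-4.2,0,-4.7],[0,0,0,-4.2,0,-4.7]]]' >/dev/null; python3 log.py
python3 -m creep '[[[0,0,0,0,6,0],[0,0,0,0,6,0],[0,0,0,0,6,0],[0,0,0,0,6,0],[0,0,0,0,6,0]]]' >/dev/null; python3 log.py
python3 -m creep '[[[0,0,0,0,6,0],[0,0,0,0,6,0],[0,0,0,0,6,0],[0,0,0,0,6,0],[0,0,0,0,6,0]]]' >/dev/null; python3 log.py
python3 -m creep '[[[0,0,0,0,5,0],[0,0,0,0,5,0],[0,0,0,0,5,0],[0,0,0,0,5,0],[0,0,0,0,0,0]]]'; python3 log.py
python3 - <<'E'
from h import *
np.set_printoptions(precision=2,suppress=True)
s=env.observe(); M=s["ee_rot"]; g=s["eef_pos"]-19*M[:,2]
l=np.radians(42); up=M@np.array([-np.sin(l),0,-np.cos(l)]); y=M@np.array([np.cos(l),0,-np.sin(l)])
print("grip",g,"jug up",up,"tip",np.degrees(np.arccos(up[2])),"lip",g-154*y+24*up)
E
```

```text
8.8167 [-0.08   0.517 -0.225  1.884  0.867  1.212 -0.835] [ 602.023 -139.261  269.392] [-0.136 -0.239 -2.962]
9.2333 [ 0.294  0.435 -0.385  1.809  0.436  0.991 -0.348] [ 602.045 -139.812  271.339] [-0.606 -0.304 -3.39 ]
9.65 [ 0.701  0.53  -0.604  1.724 -0.032  1.008  0.14 ] [ 601.758 -140.954  271.749] [-0.529  0.384 -3.809]
time: 10.07
eef_pos: [600.4, -145.7, 267.5]
ee_rot: [[0.037, 0.999, 0.022], [0.783, -0.042, 0.62], [0.62, -0.006, -0.784]]
force: [-0.9, -2.0, -3.8]
finger_gap: 13.5
grasp_force: 60.0
10.0667 [ 0.898  0.68  -0.726  1.673 -0.247  1.101  0.345] [ 600.368 -145.703  267.511] [-0.883 -2.002 -3.76 ]
grip [ 599.96 -157.48  282.41] jug up [-0.04 -0.98  0.17] tip 80.34340311466332 lip [ 596.98 -206.89  134.62]
```

```bash
python3 -m creep '[[[0,0,0,0,5,0],[0,0,0,0,5,0],[0,0,0,0,5,0],[0,0,0,0,5,0],[0,0,0,0,5,0]]]' >/dev/null; python3 log.py
python3 -m creep '[[[0,0,0,0,4,0],[0,0,0,0,4,0],[0,0,0,0,4,0],[0,0,0,0,4,0],[0,0,0,0,4,0]]]' >/dev/null; python3 log.py
python3 -m creep '[[[0,0,0,0,0,0],[0,0,0,0,0,0],[0,0,0,0,0,0],[0,0,0,0,0,0],[0,0,0,0,0,0]]]' >/dev/null
python3 -m creep '[[[0,0,0,0,0,0],[0,0,0,0,0,0],[0,0,0,0,0,0],[0,0,0,0,0,0],[0,0,0,0,0,0]]]'; python3 log.py
python3 - <<'E'
from h import *
np.set_printoptions(precision=2,suppress=True)
s=env.observe(); M=s["ee_rot"]; g=s["eef_pos"]-19*M[:,2]
l=np.radians(42); up=M@np.array([-np.sin(l),0,-np.cos(l)]); y=M@np.array([np.cos(l),0,-np.sin(l)])
print("grip",g,"tip",np.degrees(np.arccos(up[2])),"lip",g-154*y+24*up)
a=[]
for n in("top","side"):
    p,d=optics.get_image(n); u=proj(n,[600,-159,100]).astype(int); v0,u0=min(u[1]-90,204),min(u[0]-90,332);a.append(cv2.resize(p[v0:v0+180,u0:u0+180],(400,400),interpolation=2))
cv2.imwrite("pics/pour.png",np.hstack(a)[:,:,::-1])
E
```

```text
10.4833 [ 1.038  0.902 -0.847  1.624 -0.439  1.232  0.497] [ 601.549 -141.946  271.206] [ 0.691 -0.175 -1.695]
10.9 [ 1.096  1.102 -0.921  1.602 -0.564  1.328  0.574] [ 601.58  -141.8    270.789] [-0.379  0.732 -1.352]
time: 11.73
eef_pos: [600.7, -144.3, 270.5]
ee_rot: [[0.006, 0.999, 0.04], [0.122, -0.041, 0.992], [0.993, -0.001, -0.122]]
force: [0.7, -0.1, -1.1]
finger_gap: 13.4
grasp_force: 60.0
11.7333 [ 1.1    1.101 -0.92   1.604 -0.565  1.327  0.576] [ 600.73  -144.278  270.451] [ 0.664 -0.107 -1.08 ]
grip [ 599.97 -163.12  272.77] tip 125.0027987868187 lip [602.57 -94.49 132.85]
```

View pics/pour.png

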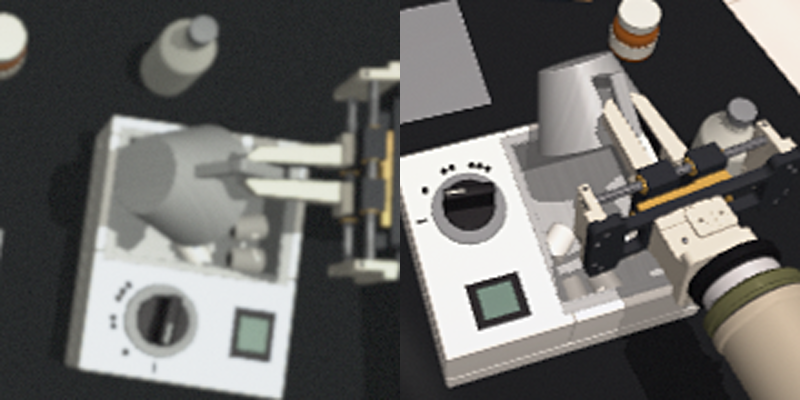

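```bash
python3 -m creep '[[[0,0,-12,0,5,0],[0,0,-12,0,5,0],[0,0,0,0,0,0],[0,0,0,0,0,0],[0,0,0,0,0,0]]]' >/dev/null; python3 log.py
python3 -m creep '[[[0,0,0,0,-6,0],[0,0,0,0,-6,0],[0,0,0,0,-6,0],[0,0,0,0,-6,0],[0,0,0,0,-6,0]]]' >/dev/null; python3 log.py
python3 -m creep '[[[0,0,0,0,-6,0],[0,0,0,0,-6,0],[0,0,0,0,-6,0],[0,0,0,0,-6,0],[0,0,0,0,-6,0]]]' >/dev/null; python3 log.py
python3 -m creep '[[[0,0,0,0,-6,0],[0,0,0,0,-6,0],[0,0,0,0,-6,0],[0,0,0,0,-6,0],[0,0,0,0,-6,0]]]' >/dev/null; python3 log.py
python3 -m creep '[[[0,0,0,0,-6,0],[0,0,0,0,-6,0],[0,0,0,0,-6,0],[0,0,0,0,-6,0],[0,0,0,0,-6,0]]]' >/dev/null; python3 log.py
python3 -m creep '[[[0,0,0,0,-6,0],[0,0,0,0,-6,0],[0,0,0,0,-3,0],[0,0,0,0,0,0],[0,0,0,0,0,0]]]'; python3 log.py
python3 - <<'E'
from h import *
from plan import ik,tool,fk
np.set_printoptions(precision=2,suppress=True)
s=env.observe(); M=s["ee_rot"]; g=s["eef_pos"]-19*M[:,2]
l=np.radians(42); up=M@np.array([-np.sin(l),0,-np.cos(l)]); y=M@np.array([np.cos(l),0,-np.sin(l)])
print("grip",g,"up",up,"y",y,np.degrees(np.arctan2(y[1],y[0])))
for n in("top","side"):
    z=np.load(n+"1.npz"); p=z["p"].astype(int); w=cloud(n,z["d"]); X,Y,Z=w[...,0],w[...,1],w[...,2]
    m=(Z<8)&(Z>-4)&(p.min(-1)>55)&(p.max(-1)-p.min(-1)<25)&(np.hypot(X-500,Y-150)<150)
    nn,lb,st,_=cv2.connectedComponentsWithStats(m.astype(np.uint8)); k=1+st[1:,4].argmax(); print("mat",n,cv2.minAreaRect(w[lb==k][:,:2].astype(np.float32)))
a=[]
for n in("top","side"):
    p,d=optics.get_image(n); np.savez(n+"2.npz",p=p,d=d); u=proj(n,[600,-159,100]).astype(int); v0,u0=min(u[1]-90,204),min(u[0]-90,332);a.append(cv2.resize(p[v0:v0+180,u0:u0+180],(400,400),interpolation=2))
cv2.imwrite("pics/after.png",np.hstack(a)[:,:,::-1])
E
```

```text
12.25 [ 1.128  1.204 -0.945  1.561 -0.612  1.416  0.592] [ 599.92  -167.36   272.925] [-0.219  0.433 -1.312]
12.6667 [ 1.057  0.905 -0.84   1.589 -0.42   1.272  0.493] [ 600.08  -167.473  274.279] [ 0.14   0.374 -1.445]
13.0833 [ 0.878  0.637 -0.698  1.659 -0.181  1.104  0.314] [ 599.977 -166.819  275.07 ] [-0.126 -0.317 -2.159]
13.5 [ 0.537  0.46  -0.486  1.755  0.195  0.981 -0.052] [ 599.975 -166.096  275.527] [ 0.396  0.634 -2.238]
13.9167 [ 0.114  0.445 -0.271  1.853  0.683  1.06  -0.58 ] [ 600.188 -165.397  275.293] [-0.516  0.121 -2.247]
time: 14.33
eef_pos: [599.9, -165.5, 272.8]
ee_rot: [[0.027, 0.999, -0.025], [0.745, -0.036, -0.666], [-0.667, -0.001, -0.745]]
force: [-0.1, -0.5, -0.6]
finger_gap: 13.7
grasp_force: 60.0
14.3333 [-0.058  0.506 -0.195  1.892  0.875  1.183 -0.805] [ 599.869 -165.522  272.808] [-0.125 -0.519 -0.644]
grip [ 600.34 -152.86  286.97] up [ 0. -0.  1.] y [0.04 1.   0.  ] 87.91168878871518
mat top ((498.16900634765625, 152.7908172607422), (187.50901794433594, 187.9817657470703), 81.30965423583984)
mat side ((496.8417663574219, 157.21128845214844), (188.4403076171875, 182.4576416015625), 81.64491271972656)
```

View pics/after.png

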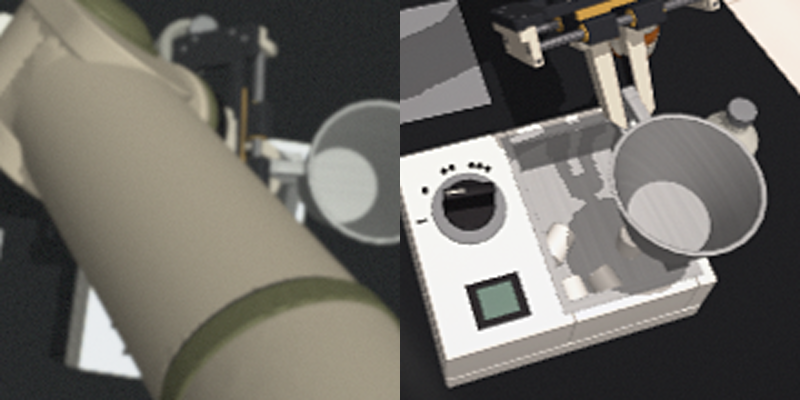

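The jug is empty. In the side view all four inserts lie in the tank, at (560,240), (574,288), (605,278) and (627,237). Before placing it I check whether the jug slipped in the grip.

Run:
```python
from h import *
from plan import ik,tool
np.set_printoptions(precision=2,suppress=True)
s=env.observe(); M=s["ee_rot"]; g=s["eef_pos"]-19*M[:,2]
c=np.array([597,-245])
w=cloud("side",np.load("side2.npz")["d"]); d=np.hypot(w[...,0]-c[0],w[...,1]-c[1]); m=(d<70)&(d>50)&(w[...,2]>295)&(w[...,2]<330); P=w[m]
A=np.c_[P[:,:2]-c,np.ones(len(P))]
for _ in range(5):
    k=np.linalg.lstsq(A,P[:,2],rcond=None)[0]; r=P[:,2]-A@k; ok=abs(r)<3; A,P=A[ok],P[ok]
print(len(P),"rim plane slopes x,y (deg)",np.degrees(k[:2]),"z",k[2], cv2.minEnclosingCircle(P[:,:2].astype(np.float32)))
q=s["qpos"]; M1,_=tool(88,42,0); G=np.array([501,247,287.])
for t in np.linspace(0.25,1,4):
    gg=g+(G-g)*t; q,e=ik(gg+19*M1[:,2],M1,q); print(q,e)
for z in (200,58): G[2]=z; q,e=ik(G+19*M1[:,2],M1,q); print(q,e)
print("shift tool", M.T@(np.array([501,247,287])-g))
```

```text
430 rim plane slopes x,y (deg) [-2.02 -1.21] z 305.5477285870866 ((596.03369140625, -241.6864013671875), 66.0732650756836)
[-0.2   0.5  -0.24  1.91  0.8   1.27 -0.93] 0.0012246586647746266
[-0.34  0.52 -0.29  1.88  0.72  1.36 -1.03] 0.00115636079928603
[-0.47  0.55 -0.32  1.82  0.64  1.45 -1.13] 0.001190806791047722
[-0.6   0.6  -0.35  1.72  0.57  1.54 -1.22] 0.0012872158698152922
[-0.61  0.7  -0.34  1.78  0.61  1.42 -1.31] 0.001196793728101125
[-0.63  0.89 -0.31  1.82  0.69  1.23 -1.44] 0.0018901417664404382
shift tool [ 296.85 -115.5  -265.17]
```

```bash
python3 -m creep '[[[11,-4.5,-10,0,0,0],[23,-9,-20.5,0,0,0],[23,-9,-20.5,0,0,0],[23,-9,-20.5,0,0,0],[23,-9,-20.5,0,0,0]]]' >/dev/null
python3 -m creep '[[[23,-9,-20.5,0,0,0],[23,-9,-20.5,0,0,0],[23,-9,-20.5,0,0,0],[23,-9,-20.5,0,0,0],[23,-9,-20.5,0,0,0]]]' >/dev/null
python3 -m creep '[[[23,-9,-20.5,0,0,0],[23,-9,-20.5,0,0,0],[23,-9,-20.5,0,0,0],[10,-3,-9,0,0,0],[0,0,0,0,0,0]]]'; python3 log.py
python3 to.py "[501,247,61]"
python3 - <<'E'
from h import *
np.set_printoptions(precision=2,suppress=True)
print("tool M row up",env.observe()["ee_rot"][2])
for n in ("side","top"):
    w=cloud(n,optics.get_image(n)[1]); c=np.array([497.5,155]); d=np.hypot(w[...,0]-c[0],w[...,1]-c[1])
    m=(d<76)&(d>46)&(w[...,2]>290)&(w[...,2]<330); P=w[m]
    if len(P)<50: continue
    A=np.c_[P[:,:2]-c,np.ones(len(P))]; 
    for _ in range(6):
        k=np.linalg.lstsq(A,P[:,2],rcond=None)[0]; r=P[:,2]-A@k; ok=abs(r)<3; A,P=A[ok],P[ok]
    print(n,len(P),np.degrees(k[:2]),k[2],cv2.minEnclosingCircle(P[:,:2].astype(np.float32)))
E
```

```text
time: 15.68
eef_pos: [499.5, 238.2, 270.8]
ee_rot: [[0.026, 0.999, -0.026], [0.746, -0.037, -0.665], [-0.666, -0.002, -0.746]]
force: [0.1, -0.4, -2.0]
finger_gap: 13.8
grasp_force: 60.0
15.6833 [-0.598  0.611 -0.354  1.706  0.568  1.546 -1.215] [499.522 238.199 270.76 ] [ 0.142 -0.42  -2.048]
grasp pt [500.  250.8 284.9] tool-frame shift to 0 mm back: [146.2   1.6 169.7]
tool M row up [-0.67 -0.   -0.75]
side 198 [-0.65 -0.12] 300.63070071208824 ((498.1900939941406, 164.0281524658203), 66.94525909423828)
top 294 [-0.6  -0.22] 301.45310119890166 ((499.5218200683594, 162.6371307373047), 67.84645080566406)
```

```bash
python3 -m creep '[[[12,0.4,14,0,0,0],[20,0.4,24,0,0,0],[24,0.4,28,0,0,0],[24,0.4,28,0,0,0],[24,0,28,0,0,0]]]' >/dev/null
python3 -m creep '[[[18,0,21,0,0,0],[12,0,14,0,0,0],[5,0,6,0,0,0],[0,0,0,0,0,0],[0,0,0,0,0,0]]]'; python3 log.py
python3 to.py "[501,247,61]"
python3 -m creep '[[[1.5,0,1.7,0,0,0],[0,0,0,0,0,0]]]' | grep force; python3 log.py
python3 -m creep '[[[1.5,0,1.7,0,0,0],[0,0,0,0,0,0]]]'| grep force; python3 log.py
```

```text
time: 16.62
eef_pos: [502.2, 227.7, 57.4]
ee_rot: [[0.031, 0.999, -0.028], [0.743, -0.042, -0.668], [-0.669, -0.001, -0.743]]
force: [-0.1, -0.3, -1.6]
finger_gap: 13.6
grasp_force: 60.0
16.6167 [-0.616  0.874 -0.309  1.819  0.683  1.243 -1.422] [502.214 227.689  57.439] [-0.065 -0.283 -1.632]
grasp pt [502.8 240.4  71.6] tool-frame shift to 0 mm back: [11.9 -2.   3.5]
force: [1.0, 0.9, -1.9]
grasp_force: 60.0
16.7833 [-0.618  0.877 -0.309  1.819  0.684  1.24  -1.425] [502.186 228.691  55.457] [ 0.98   0.892 -1.93 ]
force: [0.4, -0.3, -0.6]
grasp_force: 60.0
16.95 [-0.619  0.881 -0.308  1.819  0.686  1.236 -1.427] [501.792 228.63   52.525] [ 0.385 -0.333 -0.61 ]
```

```bash
python3 -m creep '[[[1.3,0,1.5,0,0,0],[0,0,0,0,0,0]]]' >/dev/null; python3 log.py
python3 -m creep '[[[1.3,0,1.5,0,0,0],[0,0,0,0,0,0]]]' >/dev/null; python3 log.py
python3 -m creep '[[[1.3,0,1.5,0,0,0],[0,0,0,0,0,0]]]' >/dev/null; python3 log.py
python3 - <<'E'
from h import *
np.set_printoptions(precision=2,suppress=True)
p,d=optics.get_image("side"); w=cloud("side",d); c=np.array([499,148]); r=np.hypot(w[...,0]-c[0],w[...,1]-c[1])
m=(r<68)&(r>56)&(w[...,2]>74)&(w[...,2]<100); print("rim z",np.percentile(w[m][:,2],[50,90,98]),m.sum())
E
```

```text
17.1167 [-0.619  0.885 -0.307  1.82   0.687  1.234 -1.429] [501.552 228.5    50.008] [-0.238 -0.135 -1.966]
17.2833 [-0.619  0.888 -0.307  1.82   0.689  1.232 -1.431] [501.472 228.376  47.772] [-0.2    0.246 -1.535]
17.45 [-0.62   0.891 -0.306  1.82   0.69   1.229 -1.433] [501.489 228.274  45.755] [-0.247 -1.207 -2.602]
rim z [80.34 82.83 84.17] 234
```

```bash
python3 -m creep '[[[0.7,0,0.8,0,0,0],[0,0,0,0,0,0],[0,0,0,0,0,0]]]' >/dev/null; python3 log.py
python3 -m creep '[[[0.7,0,0.8,0,0,0],[0,0,0,0,0,0],[0,0,0,0,0,0]]]' >/dev/null; python3 log.py
```

```text
17.75 [-0.62   0.892 -0.306  1.82   0.69   1.229 -1.433] [501.598 228.264  45.194] [0.126 0.142 0.089]
18.0 [-0.62   0.893 -0.306  1.82   0.691  1.228 -1.434] [501.664 228.356  44.365] [-0.385  2.048  4.214]
```

```bash
python3 -m creep '[[[0,0,0,0,0,0],[0,0,0,0,0,0],[0,0,0,0,0,0],[0,0,0,0,0,0],[0,0,0,0,0,0]]]' 50 20
python3 -m creep '[[[0,0,-8,0,0,0],[0,0,-20,0,0,0],[0,0,-30,0,0,0],[0,0,-30,0,0,0],[0,0,-30,0,0,0]]]'
python3 -m creep '[[[0,0,-30,0,0,0],[0,0,-30,0,0,0],[0,0,-30,0,0,0],[0,0,0,0,0,0]]]'; python3 log.py
python3 - <<'E'
from h import *
from scipy.optimize import least_squares
np.set_printoptions(precision=2,suppress=True)
a=[]
for n in("top","side"):
    p,d=optics.get_image(n); w=cloud(n,d); X,Y,Z=w[...,0],w[...,1],w[...,2]
    u=proj(n,[499,148,80]).astype(int); a.append(cv2.resize(p[u[1]-60:u[1]+60,u[0]-60:u[0]+60],(400,400),interpolation=2))
    P=w[(Z>76)&(Z<84)&(np.hypot(X-499,Y-148)<75)]; 
    if len(P)>50:
        r=least_squares(lambda q:np.hypot(P[:,0]-q[0],P[:,1]-q[1])-60,[499,148],loss="soft_l1",f_scale=1); print(n,len(P),r.x,P[:,2].mean())
cv2.imwrite("pics/placed.png",np.hstack(a)[:,:,::-1])
E
```

```text
time: 18.42
eef_pos: [501.5, 228.2, 43.8]
ee_rot: [[0.029, 0.999, -0.028], [0.743, -0.04, -0.668], [-0.669, -0.001, -0.743]]
force: [0.3, 0.3, 0.2]
finger_gap: 42.1
grasp_force: 0.0
time: 18.83
eef_pos: [504.6, 308.3, 133.1]
ee_rot: [[0.029, 0.999, -0.028], [0.743, -0.04, -0.668], [-0.669, -0.002, -0.743]]
force: [0.6, 0.4, 0.2]
finger_gap: 49.9
grasp_force: 0.0
time: 19.17
eef_pos: [507.0, 373.1, 202.6]
ee_rot: [[0.029, 0.999, -0.024], [0.748, -0.037, -0.663], [-0.663, 0.001, -0.748]]
force: [-0.3, 0.1, 0.7]
finger_gap: 49.5
grasp_force: 0.0
19.1667 [-0.737  0.798 -0.352  1.493  0.546  1.601 -1.301] [506.98  373.124 202.583] [-0.28   0.081  0.747]
top 306 [500.09 148.49] 79.86893614966826
side 222 [497.4  147.82] 79.74165861105861
```

View pics/placed.png

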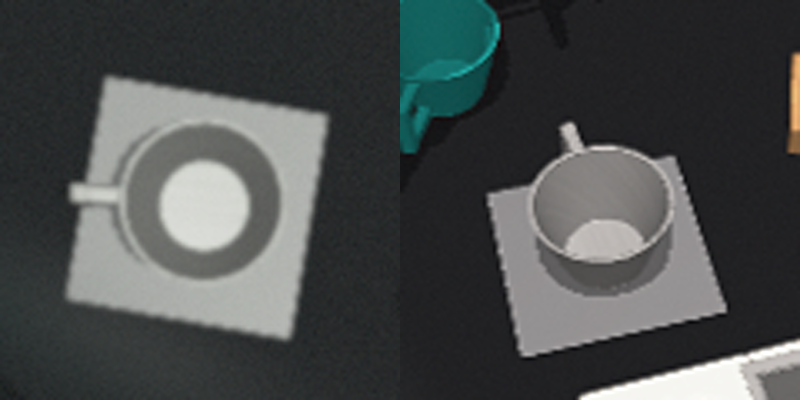

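The jug stands upright and empty on the mat; its base is well inside the mat's edges. Now the selector.

```bash
python3 -m creep '[[[0,0,-10,0,6,0],[0,0,-10,0,6,0],[0,0,-10,0,6,0],[0,0,-10,0,6,0]]]' >/dev/null; python3 log.py
python3 -m creep '[[[0,0,-10,0,6,0],[0,0,-10,0,6,0],[0,0,-10,0,6,0],[0,0,0,0,0,0]]]'; python3 log.py
python3 to.py "[468.6,-112.3,280]"
```

```text
19.6 [-0.558  0.624 -0.47   1.618  0.447  1.269 -1.228] [507.968 388.642 231.362] [-0.045  0.437 -0.769]
time: 19.93
eef_pos: [510.8, 390.0, 262.4]
ee_rot: [[0.047, 0.999, 0.002], [0.999, -0.047, 0.003], [0.003, 0.001, -1.0]]
force: [-0.1, -0.2, -0.5]
finger_gap: 49.8
grasp_force: 0.0
19.9333 [-0.358  0.51  -0.576  1.729  0.322  0.996 -1.1  ] [510.775 390.03  262.432] [-0.133 -0.217 -0.453]
grasp pt [510.7 390.  281.4] tool-frame shift to 0 mm back: [-503.7  -18.3    0. ]
```

```bash
python3 -m creep '[[[-38,-1.4,0,0,0,0],[-38,-1.4,0,0,0,0],[-38,-1.4,0,0,0,0],[-38,-1.4,0,0,0,0],[-38,-1.4,0,0,0,0]]]' >/dev/null
python3 -m creep '[[[-38,-1.4,0,0,0,0],[-38,-1.4,0,0,0,0],[-38,-1.4,0,0,0,0],[-38,-1.4,0,0,0,0],[-38,-1.4,0,0,0,0]]]' >/dev/null
python3 -m creep '[[[-38,-1.4,0,0,0,0],[-38,-1.4,0,0,0,0],[-38,-1.4,0,0,0,0],[0,0,0,0,0,-7],[0,0,0,0,0,-7]]]' >/dev/null; python3 log.py
python3 -m creep '[[[0,0,0,0,0,-7],[0,0,0,0,0,-7],[0,0,0,0,0,-7],[0,0,0,0,0,-7],[0,0,0,0,0,-7]]]' >/dev/null
python3 -m creep '[[[0,0,0,0,0,-7],[0,0,0,0,0,-7],[0,0,0,0,0,-7],[0,0,0,0,0,-7],[0,0,0,0,0,0]]]'; python3 log.py
python3 to.py "[468.6,-112.3,136.5]"
```

```text
21.1833 [ 0.568  0.305 -0.605  2.067  0.232  0.84   0.033] [ 468.959 -100.331  259.785] [-0.27   0.839 -0.401]
time: 22.02
eef_pos: [469.6, -97.9, 259.9]
ee_rot: [[-0.966, 0.259, -0.005], [0.259, 0.966, 0.0], [0.005, -0.001, -1.0]]
force: [-0.4, -0.7, 0.3]
finger_gap: 50.0
grasp_force: 0.0
22.0167 [ 0.763  0.364 -0.882  2.057  0.362  0.885  0.987] [469.561 -97.925 259.874] [-0.373 -0.662  0.32 ]
grasp pt [469.7 -97.9 278.9] tool-frame shift to 0 mm back: [ -3.4 -14.  142.4]
```

```bash
python3 -m creep '[[[-1,-5,25,0,0,-2],[-1,-5,30,0,0,0],[-1,-4,30,0,0,0],[-0.5,0,20,0,0,0],[0,0,0,0,0,0]]]'
python3 to.py "[468.6,-112.3,136.5]"
python3 - <<'E'
from h import *
a=[]
for n in("top","side"):
    p,d=optics.get_image(n); u=proj(n,[468,-112,140]).astype(int); a.append(cv2.resize(p[u[1]-50:u[1]+50,u[0]-50:u[0]+50],(400,400),interpolation=2))
cv2.imwrite("pics/knob.png",np.hstack(a)[:,:,::-1])
E
```

```text
time: 22.43
eef_pos: [467.8, -112.2, 152.3]
ee_rot: [[-0.972, 0.234, -0.009], [0.234, 0.972, 0.001], [0.009, -0.001, -1.0]]
force: [-1.2, 0.2, -0.9]
finger_gap: 50.0
grasp_force: 0.0
grasp pt [ 468.  -112.2  171.3] tool-frame shift to 0 mm back: [-0.9  0.1 34.8]
```

View pics/knob.png

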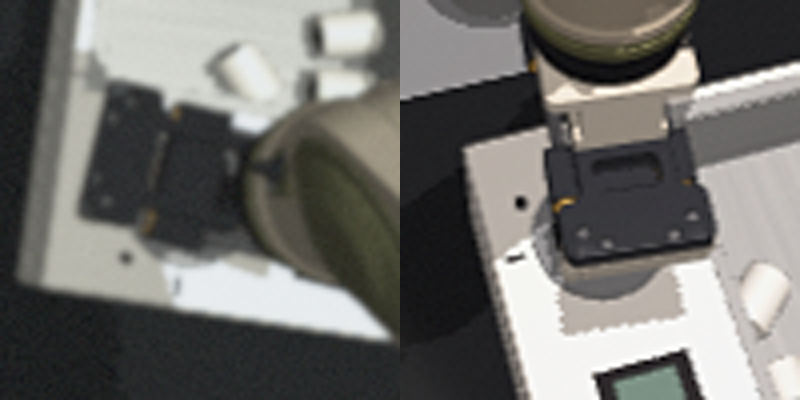

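The gripper sits square over the knob, which it hides. I descend, pinch the bar and read the contact.

```bash
python3 -m creep '[[[-1,0,15,0,0,0],[0,0,13,0,0,0],[0,0,6,0,0,0],[0,0,0,0,0,0],[0,0,0,0,0,0]]]'
python3 -m creep '[[[0,0,0,0,0,0],[0,0,0,0,0,0],[0,0,0,0,0,0],[0,0,0,0,0,0],[0,0,0,0,0,0]]]' 0 40 >/dev/null
python3 -m creep '[[[0,0,0,0,0,0],[0,0,0,0,0,0],[0,0,0,0,0,0],[0,0,0,0,0,0]]]'; python3 log.py
python3 -c "
from workcell import env; import numpy as np
m=env.observe()['ee_rot']; print(np.degrees(np.arctan2(m[1,1],m[0,1])))"
```

```text
time: 22.95
eef_pos: [471.6, -112.2, 122.9]
ee_rot: [[-0.973, 0.231, -0.001], [0.231, 0.973, -0.0], [0.001, -0.0, -1.0]]
force: [0.1, 0.0, 0.5]
finger_gap: 50.0
grasp_force: 0.0
time: 23.7
eef_pos: [471.0, -113.6, 122.2]
ee_rot: [[-0.973, 0.231, -0.002], [0.231, 0.973, -0.002], [0.002, -0.002, -1.0]]
force: [-1.0, -5.3, 4.1]
finger_gap: 14.0
grasp_force: 40.0
23.7 [ 0.616  0.55  -0.7    2.199  0.638  0.603  0.782] [ 470.976 -113.558  122.183] [-1.045 -5.251  4.119]
76.62601084543343
```

```bash
python3 -m creep '[[[1.2,0,0,0,0,0],[1.2,0,0,0,0,0],[0,0,0,0,0,0]]]' 0 10; 
python3 -m creep '[[[0,0,0,0,0,0],[0,0,0,0,0,2],[0,0,0,0,0,4],[0,0,0,0,0,5],[0,0,0,0,0,5]]]' 0 40; python3 log.py
python3 -m creep '[[[0,0,0,0,0,5],[0,0,0,0,0,5],[0,0,0,0,0,5],[0,0,0,0,0,5],[0,0,0,0,0,5]]]' >/dev/null; python3 log.py
python3 -m creep '[[[0,0,0,0,0,5],[0,0,0,0,0,5],[0,0,0,0,0,5],[0,0,0,0,0,5],[0,0,0,0,0,4]]]' ; python3 log.py
python3 -c "
from workcell import env; import numpy as np
m=env.observe()['ee_rot']; print(np.degrees(np.arctan2(m[1,1],m[0,1])))"
```

```text
time: 23.95
eef_pos: [470.8, -113.5, 122.2]
ee_rot: [[-0.973, 0.232, 0.002], [0.232, 0.973, -0.001], [-0.002, -0.001, -1.0]]
force: [6.6, -8.1, -4.5]
finger_gap: 13.9
grasp_force: 10.0
time: 24.37
eef_pos: [470.5, -114.2, 122.3]
ee_rot: [[-0.869, 0.495, 0.001], [0.495, 0.869, -0.002], [-0.002, -0.001, -1.0]]
force: [4.8, -11.0, -3.9]
finger_gap: 13.8
grasp_force: 40.0
24.3667 [ 0.563  0.529 -0.619  2.205  0.58   0.568  0.561] [ 470.508 -114.204  122.262] [  4.832 -11.004  -3.931]
24.7833 [ 0.478  0.505 -0.494  2.211  0.48   0.529  0.231] [ 469.702 -115.059  122.242] [  2.612 -13.882  -1.176]
time: 25.2
eef_pos: [468.7, -115.5, 122.2]
ee_rot: [[-0.195, 0.981, -0.002], [0.981, 0.195, -0.004], [-0.003, -0.003, -1.0]]
force: [0.4, -15.6, 1.8]
finger_gap: 14.0
grasp_force: 40.0
25.2 [ 0.393  0.487 -0.374  2.217  0.375  0.498 -0.078] [ 468.653 -115.541  122.197] [  0.414 -15.6     1.788]
11.241827169199087
```

```bash
python3 -m creep '[[[0,0,0,0,0,4.5],[0,0,0,0,0,4],[0,0,0,0,0,0],[0,0,0,0,0,0]]]' >/dev/null; python3 log.py
python3 -c "
from workcell import env; import numpy as np
m=env.observe()['ee_rot']; print(np.degrees(np.arctan2(m[1,1],m[0,1])))"
python3 -m creep '[[[0,0,0,0,0,0],[0,0,0,0,0,0],[0,0,0,0,0,0],[0,0,0,0,0,0],[0,0,0,0,0,0]]]' 50 10 
python3 -m creep '[[[0,0,-20,0,0,0],[0,0,-35,0,0,0],[0,0,-35,0,0,0],[0,0,-35,0,0,0],[0,0,-35,0,0,0]]]' >/dev/null
python3 -m creep '[[[38,0,0,0,0,0],[38,0,0,0,0,0],[38,0,0,0,0,0],[38,0,0,0,0,0],[38,0,0,0,0,0]]]' >/dev/null
python3 -m creep '[[[38,0,0,0,0,0],[38,0,0,0,0,0],[38,0,0,0,0,0],[38,0,0,0,0,0],[0,0,0,0,0,0]]]' ; python3 log.py
python3 - <<'E'
from h import *
np.set_printoptions(precision=1,suppress=True)
a=[]
for n in("top","side"):
    p,d=optics.get_image(n); w=cloud(n,d); X,Y,Z=w[...,0],w[...,1],w[...,2]
    P=w[(Z>138)&(Z<152)&(np.hypot(X-468,Y+112)<40)]; print(n,len(P),cv2.minAreaRect(P[:,:2].astype(np.float32)) if len(P)>5 else 0)
    m=(Z>94)&(Z<106)&(p.min(-1)>120)&(np.hypot(X-540,Y+150)<200)
    P=w[m]; print("cleaner",cv2.minAreaRect(P[:,:2].astype(np.float32)))
    if n=="top": a.append(cv2.resize(p,(400,300),interpolation=3))
    else:
        u=proj(n,[540,-150,100]).astype(int); v0,u0=min(u[1]-75,234),u[0]-100; a.append(cv2.resize(p[v0:v0+150,u0:u0+200],(400,300),interpolation=2))
cv2.imwrite("pics/final.png",np.hstack(a)[:,:,::-1])
E
```

```text
25.5333 [ 0.363  0.482 -0.332  2.219  0.337  0.488 -0.182] [ 468.258 -115.591  122.204] [ -2.739 -16.195   2.53 ]
2.956409060312112
time: 25.95
eef_pos: [469.0, -111.3, 122.0]
ee_rot: [[-0.056, 0.998, -0.001], [0.998, 0.056, 0.001], [0.001, -0.001, -1.0]]
force: [-0.8, 0.5, -0.2]
finger_gap: 42.7
grasp_force: 0.0
time: 27.2
eef_pos: [448.6, 237.9, 282.7]
ee_rot: [[-0.064, 0.998, -0.001], [0.998, 0.064, 0.005], [0.005, -0.0, -1.0]]
force: [-0.0, -1.0, 0.1]
finger_gap: 49.8
grasp_force: 0.0
27.2 [-0.131  0.311 -0.597  1.988  0.215  0.902 -0.776] [448.567 237.889 282.716] [-0.006 -1.015  0.056]
top 139 ((469.22613525390625, -111.75714111328125), (11.486452102661133, 52.79637145996094), 1.4043240547180176)
cleaner ((541.3641967773438, -151.705810546875), (220.6544647216797, 279.9486083984375), 82.70634460449219)
side 140 ((467.8464660644531, -112.39476013183594), (13.75672721862793, 52.395572662353516), 2.2764625549316406)
cleaner ((539.3675537109375, -151.12388610839844), (221.55601501464844, 279.69744873046875), 82.92743682861328)
```

View pics/final.png

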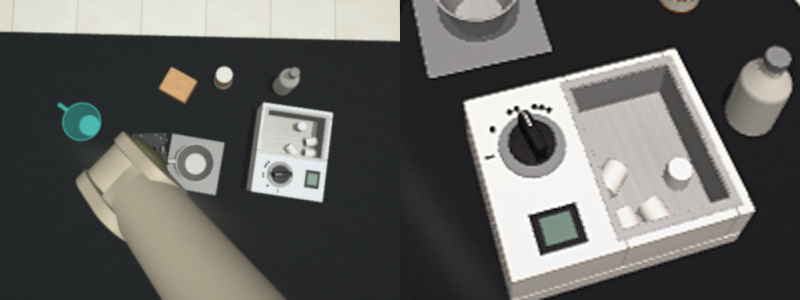

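The pointer aims at the two dots, measured at about 81° (80° wanted). All four inserts lie in the tank, the jug is on its mat, and the arm is clear.

```bash
python3 -c "
from workcell import env; print(env.job_done())"
```

```text
the job is handed in; nothing more can be done
None
```

The job is handed in at about 27 s of the 72 s allowed: all four inserts are in the tank, the empty jug stands upright and released on its mat, and the selector is on the two-dot mark (about 1.41 rad measured, 1.396 wanted); the box, jar and bottle were not moved.

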